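# Part two nested reducing bushes and put each in its size row

## Task

A small reducing bush has been left standing inside a large one on the grinder stand. Pull the two apart and stand each upright, centred on the empty marked place at the near end of its own size row: the large bush in the tray that holds the large bushes, the small bush in the tray that holds the small ones. Let go of both.

Things in the scene. Friction and masses are not known exactly. Their poses are not given: they have to be found in the camera images.
- large_bush: large loose steel bush, a plain round tube standing upright on the stand: 50 mm outside diameter, 36 mm bore, 40 mm high, open at both ends, about 0.2 kg. Origin at the centre of its underside, z along its axis, up. At the start the small bush stands inside it.
- small_bush: small loose steel bush, a plain round tube: 30 mm outside diameter, 16 mm bore, 72 mm high, about 0.15 kg. Origin at the centre of its underside, z along its axis, up. At the start it stands on the stand inside the large bush with 3 mm of play all round; its top 32 mm stick out and can be gripped; it comes out straight up.
- large_place (a point): centre of the empty place in the large row, on its tray's floor (3 mm above the stand), marked by a dark disc 56 mm across. Site x runs along the row, away from the robot: two large bushes are screwed down at +62 and +124 mm, so jaws best close along the point's y. Tray: fixed, grey, 194 x 82 mm, rim 8 mm high. The two trays lie about 105 mm apart in y; which one is on the left varies.
- small_place (a point): centre of the empty place in the small row, on its tray's floor (3 mm above the stand), marked by a dark disc 36 mm across. Site x runs along the row, away from the robot: two small bushes (30 mm across, 72 mm high) are screwed down at +62 and +124 mm, so jaws best close along the point's y. Tray like the other: fixed, grey, 194 x 82 mm, rim 8 mm high.
There are look-alikes about, which are no part of the job. What is shaped like the small_bush but purple or yellow is not meant.

How it is judged (in metres and radians):
At the end, for the whole second after the job is handed in: The large bush stands on the tray floor at the empty place of the large row and the small bush at that of the small row, each within 15 mm of the place's centre, upright within 10 degrees, at rest and released (horizontal distance between large_bush and large_place below 0.015 m and horizontal distance between small_bush and small_place below 0.015 m and z of large_bush in the frame of large_place below 0.004 m and z of small_bush in the frame of small_place below 0.004 m and angle between each of large_bush, small_bush's own z axis and vertical below 0.17 rad and linear speed of each of large_bush, small_bush below 0.02 m/s); the robot touches nothing.
It also fails if it takes over 51 s, if anything falls off the work surface, if the arm or the gripper's body presses on something with over 40 N, if the wrist force passes 120 N, or if a joint passes its speed limit or range.

## Robot

A 7-joint arm with a two-finger parallel gripper is mounted at the origin on a cart in front of the work surface, level with it; the furniture and walls round the work are solid. World frame = base frame: x ahead of the robot, y to its left, z up, the work surface at z = 0. Lengths are in mm, angles in rad, forces in N, time in s.
With the tool pointing down it reaches from about 400 to 875 mm from the base axis. Payload 6.5 kg.
Tool frame: the origin (TCP) lies on the centre line of the jaws, within the pads' length; the fingertips stand 25 mm ahead of it and the grasp point (between the pads) lies 6 mm ahead of it (r.tips_ahead is the z of the fingertips in the tool frame, in mm); z points along the fingers, y is the line along which they close (so a half turn about z gives the same grasp; the last joint's range is limited). The gripper opens to 88 mm and grips with 3 to 60 N. Pads are 18 mm wide; open, the fingers measure 123 mm over their backs; the gripper's body (75 mm by 187 mm) begins 45 mm behind the grasp point.
Start: joints at [-1.378, 0.536, -0.004, 1.538, 0.003, 1.067, -0.071], TCP at [166.343, 628.347, 263.716] pointing down, gripper open.
Joint ranges: [-2.7, 2.7], [-0.37, 2.16], [-1.27, 1.26], [0.24, 2.4], [-1.31, 4.45], [0.19, 1.91], [-2.76, 2.76]. Speed limits (rad/s): [2.39, 2.39, 3.14, 3.14, 3.14, 3.14, 3.14].

## Interface

Orientations are given as a rotation vector (axis times angle).
In Python, from cell import read_state, snapshot, calibration, ticket, r gives the robot as it stands.
- The arm moves only by the shell command python3 -m pendant 'ROWS'. ROWS is JSON, one flat list of numbers, 7 for each row, row after row: the turn, a rotation vector about the tool's x, y, z in degrees, then the shift along the tool's x, y, z in mm, then the opening in per cent of the stroke, from 0 (shut) to 100 (fully open). In form: [rx, ry, rz, dx, dy, dz, fingers, rx, ry, rz, dx, dy, dz, fingers, ...]. A call has 1 to 20 rows; each row is the pose to reach, as a shift and turn from the pose commanded when the call began, along the tool's axes at that moment; what a row does not reach only later rows make up. A row lasts 1/12 s, in which the tool goes at most 41.7 mm and 7.16 degrees, less where a joint would pass 70% of its speed; a pose out of reach is approached as far as the arm can. A call with a gripper value outside its range is refused whole. The fingers move at their own pace and stop on an object; the grip force is fixed at half the most. Time passes only in rows, so rows that repeat a pose let the fingers close. It gives the time, the measured TCP pose, the force, the opening and the grip force at its end, in the units of the state.
- read_state(): the state, without advancing time (a new reading comes with each control period).
- snapshot(name): name is "scene" or "top"; returns (picture, depth): 420x560x3 uint8, red, green, blue; 420x560 float32, mm along the optical axis (not along the pixel's ray), 0 where there is no reading.
- calibration(name): a dict with "fx", "fy", "cx", "cy" (pixels), "camera_from_world" (4x4, takes a point from world to camera coordinates). Camera axes: x right, y down, z forward; pixel columns grow to the right and rows downward; lengths in mm; the calibration is good to about 2 mm. A picture is of the moment at which its call begins. calibration takes no time and is no camera call.
- ticket.sign_off(): hands the job in; it is judged then, once.
The state is a dict: "t": time; "joint_positions": joint angles; "dq": joint speeds; "effort": joint torques, N m; "ee_pos": TCP position; "tool_rot": TCP orientation; "force": force on the tool from outside, world axes, zero at the start; "torque": the same for the moment, N m; "gripper_width": finger opening in mm; "grip_force": force on a finger pad.
Only numpy, scipy, OpenCV 4.12 (cv2) and the standard library are available. Lean on these libraries where they do the work, as an engineer would, in place of code of your own. Each camera call takes 0.05 s, during which the arm holds its last target. There are 200 camera calls.

## Working session

There is one attempt and no reset: what is moved stays moved. The work goes in short steps, Python scripts to look and compute and a shell command to move; the robot and the scene stay as the last step left them, time stands still between calls to the robot, and variables do not carry over. Pictures are saved under pics/ and viewed, at most 10 in all, crops included, and the job is handed in when it is done.

```bash
mkdir -p pics; cat > h.py <<'E'
import numpy as np,cv2
from cell import read_state,snapshot,calibration,ticket,r
def save(n,p,s=1): cv2.imwrite(f'pics/{n}.png',cv2.resize(p[:,:,::-1],None,fx=s,fy=s))
def onplane(cam,u,v,z):
    c=calibration(cam);M=np.linalg.inv(np.array(c["camera_from_world"]))
    d=M[:3,:3]@np.array([(u-c["cx"])/c["fx"],(v-c["cy"])/c["fy"],1]);o=M[:3,3]
    return o+d*(z-o[2])/d[2]
def depth_pts(cam,D):
    c=calibration(cam);M=np.linalg.inv(np.array(c["camera_from_world"]))
    v,u=np.mgrid[:D.shape[0],:D.shape[1]]
    P=np.stack([(u-c["cx"])/c["fx"]*D,(v-c["cy"])/c["fy"]*D,D],-1)
    return P@M[:3,:3].T+M[:3,3]
E
python3 - <<'E'
from h import *
s=read_state();print({k:np.round(v,3) for k,v in s.items()})
for n in("top","scene"):
    p,D=snapshot(n);save(n+"0",p);np.savez(n+"0.npz",p=p,D=D)
    M=np.linalg.inv(np.array(calibration(n)["camera_from_world"]));print(n,M.round(2),calibration(n)["fx"])
E
```

```text
{'t': np.float64(0.0), 'joint_positions': array([-1.378,  0.537, -0.004,  1.539,  0.003,  1.067, -0.071]), 'dq': array([ 0.   ,  0.002,  0.   , -0.002, -0.001,  0.001, -0.   ]), 'effort': array([ 1.0000e-03, -5.7098e+01,  9.9100e-01, -2.5160e+01, -5.6000e-02,
        1.8000e-02,  0.0000e+00]), 'ee_pos': array([166.206, 627.816, 262.859]), 'tool_rot': array([-4.050e-01, -3.115e+00,  3.000e-03]), 'force': array([0.229, 0.562, 0.792]), 'torque': array([-0.018, -0.032, -0.02 ]), 'grip_force': np.float64(0.0), 'gripper_width': np.float64(87.985)}
top [[-1.0000e-02 -9.9000e-01  1.2000e-01  4.3767e+02]
 [-1.0000e+00  1.0000e-02 -1.0000e-02 -8.8460e+01]
 [ 0.0000e+00 -1.2000e-01 -9.9000e-01  8.6836e+02]
 [ 0.0000e+00  0.0000e+00  0.0000e+00  1.0000e+00]] 491.65333570935326
scene [[ 5.2000e-01 -5.0000e-01  6.9000e-01 -1.8123e+02]
 [-8.5000e-01 -3.0000e-01  4.2000e-01 -4.9962e+02]
 [ 0.0000e+00 -8.1000e-01 -5.8000e-01  6.3641e+02]
 [ 0.0000e+00  0.0000e+00  0.0000e+00  1.0000e+00]] 542.2917095638662
```

View pics/top0.png

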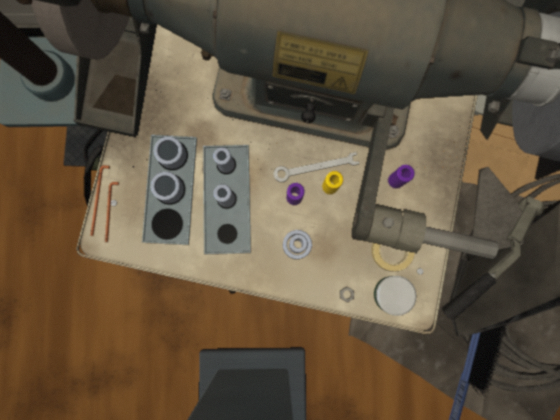

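View pics/scene0.png

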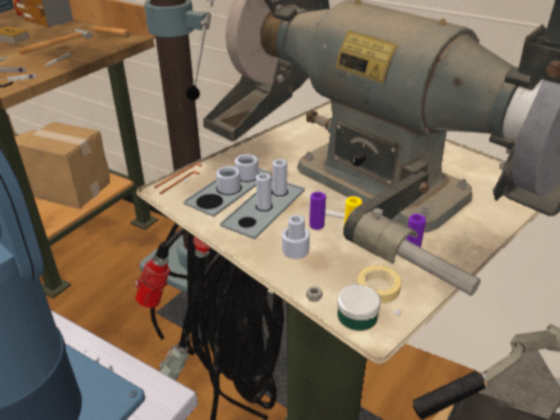

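Top view: the nested grey pair stands at about (297,243). The empty discs are at (167,224), large, and (228,234), small. Look-alikes: purple at (295,193) and (401,176), yellow at (332,182). Only the grey ring-in-ring at (297,243) fits, and I'll confirm that in a crop while measuring.

```bash
python3 - <<'E'
from h import *
from scipy.optimize import least_squares
z=np.load('top0.npz');p,D=z['p'],z['D']
P=depth_pts('top',D)
hsv=cv2.cvtColor(p,cv2.COLOR_RGB2HSV)
for nm,(u,v) in dict(L=(167,224),S=(228,234)).items():
    m=((p.max(2)<60)).astype(np.uint8);n,lab,st,ce=cv2.connectedComponentsWithStats(m)
    i=lab[v,u];print(nm,st[i],ce[i],onplane('top',*ce[i],3).round(1))
# fixed bushes: tops
for nm,(u,v),zz,R in (('big1',(168,186),40,28),('sm1',(225,196),72,18)):
    w=P[v-30:v+30,u-30:u+30].reshape(-1,3);w=w[(abs(w[:,2]-zz-3)<6)];print(nm,len(w),(w.min(0)+w.max(0))/2,np.ptp(w,0))
w=P[215:275,265:330].reshape(-1,3)
for nm,a,b in(('small top',62,82),('large top',33,47)):
    q=w[(w[:,2]>a)&(w[:,2]<b)];print(nm,len(q),((q.min(0)+q.max(0))/2).round(1),np.ptp(q,0).round(1),np.median(q[:,2]))
q=w[(w[:,2]<10)];print('stand z',np.median(q[:,2]))
z2=np.load('scene0.npz');P2=depth_pts('scene',z2['D']);w=P2[205:260,275:315].reshape(-1,3)
for nm,a,b in(('small side',50,76),('large side',8,38)):
    q=w[(w[:,2]>a)&(w[:,2]<b)&(w[:,0]<500)];f=least_squares(lambda c:np.hypot(q[:,0]-c[0],q[:,1]-c[1])-(15 if a==50 else 25),q[:,:2].mean(0)+[10,7],loss='soft_l1');print(nm,len(q),f.x.round(1),f.cost/len(q))
tall=P[(P[:,:,2]>90)&(P[:,:,0]<560)&(P[:,:,0]>250)];print('obst',len(tall),tall.min(0) if len(tall) else 0,tall.max(0) if len(tall) else 0)
a=cv2.resize(p[120:310,130:440],None,fx=2.4,fy=2.4,interpolation=cv2.INTER_CUBIC);save('crop0',a)
E
```

```text
L [152 209  31  30 724] [166.72790055 223.61878453] [519.8 106.1   3. ]
S [218 224  19  19 274] [226.90510949 233.38686131] [ 5.012e+02 -1.000e-01  3.000e+00]
big1 463 [594.55642471 101.88030803  41.48399841] [77.12087887 50.7817194   8.90536106]
sm1 190 [562.70849183   1.72983133  73.19403303] [29.56128085 28.19225649  8.31903657]
small top 190 [ 478.5 -121.4   68.4] [27.7 27.7 11.8] 70.46066166370736
large top 335 [ 479.3 -121.1   40. ] [47.4 49.1 14. ] 38.57106921553611
stand z -1.2553576340067139
small side 290 [ 479.2 -122.5] 1.9222964641946971
large side 405 [ 479.7 -121.7] 0.8953607604780335
obst 3910 [ 437.66962149 -436.38239734   90.00189806] [559.98794355 -88.45849945 868.35531272]
```

View pics/crop0.png

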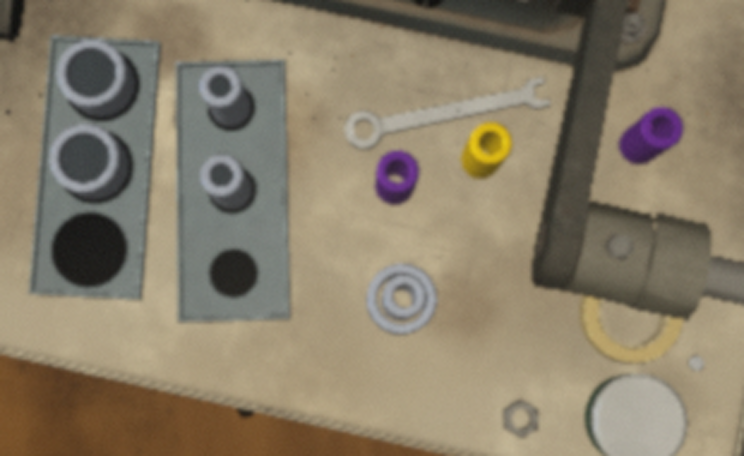

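The crop confirms the ring-in-ring pair in the middle at crop (403,298), full-frame (298,244), and the empty discs at crop (90,250) and (233,272). Next I check the tool rest's height and work out the moves.

```bash
python3 - <<'E'
from h import *
from scipy.spatial.transform import Rotation as R
z=np.load('top0.npz');D=z['D'];P=depth_pts('top',D)[D>0]
z=np.load('scene0.npz');D=z['D'];P2=depth_pts('scene',D)[D>0];P=np.r_[P,P2]
for lo,hi in((-440,-280),(-280,-215),(-215,-170),(-170,-80),(-80,0),(0,100),(100,220),(220,400)):
    o=[]
    for zl in(20,90,150,250,350):
        q=P[(P[:,1]>lo)&(P[:,1]<hi)&(P[:,2]>zl)&(P[:,2]<700)&(P[:,0]>350)];o.append(round(float(np.percentile(q[:,0],1))) if len(q)>10 else None)
    print((lo,hi),'min x above z 20/90/150/250/350',o)
Rm=R.from_rotvec(read_state()['tool_rot']).as_matrix();print(Rm.round(3))
p=read_state()['ee_pos'];print((Rm.T@(np.array([479.3,-121.5,200])-p)).round(1), 'safe mid',(Rm.T@(np.array([420,350,262])-p)).round(1))
E
```

```text
(-440, -280) min x above z 20/90/150/250/350 [370, 470, 580, 580, 581]
(-280, -215) min x above z 20/90/150/250/350 [374, 480, 645, 645, 703]
(-215, -170) min x above z 20/90/150/250/350 [494, 509, 655, 655, 713]
(-170, -80) min x above z 20/90/150/250/350 [460, 664, 663, 663, 722]
(-80, 0) min x above z 20/90/150/250/350 [551, 687, 687, 687, 744]
(0, 100) min x above z 20/90/150/250/350 [550, 728, 728, 727, None]
(100, 220) min x above z 20/90/150/250/350 [573, 697, 721, 721, 725]
(220, 400) min x above z 20/90/150/250/350 [677, 691, 1341, None, None]
[[-0.967  0.256 -0.   ]
 [ 0.256  0.967 -0.002]
 [-0.    -0.002 -1.   ]]
[-494.4 -644.2   64. ] safe mid [-316.4 -203.7    1.3]
```

```bash
python3 -m pendant '[0,0,0,-32,-20,0,100, 0,0,0,-64,-41,0,100, 0,0,0,-96,-62,0,100, 0,0,0,-128,-82,0,100, 0,0,0,-160,-103,0,100, 0,0,0,-192,-124,0,100, 0,0,0,-224,-144,0,100, 0,0,0,-256,-165,0,100, 0,0,0,-288,-186,0,100, 0,0,0,-316,-204,0,90, 0,0,2,-332,-240,0,80, 0,0,4,-347,-276,0,70, 0,0,6,-362,-312,0,60, 0,0,8,-377,-348,0,60, 0,0,10,-391,-384,0,60, 0,0,12,-406,-420,0,60, 0,0,15,-420,-456,0,60, 0,0,15,-434,-492,0,60, 0,0,15,-448,-528,0,60, 0,0,15,-462,-564,0,60]'
cat >> h.py <<'E'
from scipy.spatial.transform import Rotation as R
def to(x,y,z,tilt=None):
    s=read_state();M=R.from_rotvec(s['tool_rot']).as_matrix()
    d=M.T@(np.array([x,y,z])-s['ee_pos']);t=np.degrees(np.arctan2(M[0,1],M[1,1]))
    print('t',s['t'].round(2),'pos',s['ee_pos'].round(1),'tilt',t.round(2),'width',s['gripper_width'].round(1),'tz',M[:,2].round(4),'F',s['force'].round(1),'SHIFT',d.round(1),'rz',None if tilt is None else (tilt-t).round(1))
E
python3 -c "
from h import *
to(479.3,-121.7,200,30)"
```

```text
t: 1.77
ee_pos: [468.3, -36.9, 263.7]
tool_rot: [-0.808, -3.036, -0.0]
force: [0.9, 0.4, 0.3]
gripper_width: 52.6
grip_force: 0.0Traceback (most recent call last):
  File "<string>", line 3, in <module>
    to(479.3,-121.7,200,30)
    ~~^^^^^^^^^^^^^^^^^^^^^
  File "h.py", line 17, in to
    print('t',s['t'].round(2),'pos',s['ee_pos'].round(1),'tilt',t.round(2),'width',s['gripper_width'].round(1),'tz',M[:,2].round(4),'F',s['force'].round(1),'SHIFT',d.round(1),'rz',None if tilt is None else (tilt-t).round(1))
              ^^^^^^^^^^^^
AttributeError: 'float' object has no attribute 'round'
```

```bash
sed -i "s/s\['t'\].round(2)/round(s['t'],2)/;s/s\['gripper_width'\].round(1)/round(s['gripper_width'],1)/" h.py
python3 -c "
from h import *
to(479.3,-121.7,130,30)"
```

```text
t 1.77 pos [468.3 -36.9 263.7] tilt 29.81 width 52.6 tz [-1.e-04  2.e-04 -1.e+00] F [0.9 0.4 0.3] SHIFT [-51.8 -68.1 133.7] rz 0.2
```

```bash
python3 -m pendant '[0,0,0,-13,-17,20,60, 0,0,0,-26,-34,50,60, 0,0,0,-39,-51,85,60, 0,0,0,-50,-65,115,60, 0,0,0,-52,-68,134,60, 0,0,0,-52,-68,134,60, 0,0,0,-52,-68,134,60, 0,0,0,-52,-68,134,60]'
python3 - <<'E'
from h import *
to(479.3,-121.7,69,30)
p,D=snapshot('scene');save('s1',cv2.resize(p[120:330,180:460],None,fx=2.5,fy=2.5,interpolation=cv2.INTER_CUBIC))
E
```

```text
t: 2.43
ee_pos: [480.6, -119.4, 130.7]
tool_rot: [0.807, 3.035, 0.001]
force: [1.3, -0.1, -0.9]
gripper_width: 52.6
grip_force: 0.0
t 2.43 pos [ 480.6 -119.4  130.7] tilt 29.78 width 52.6 tz [ 1.2e-03  3.0e-04 -1.0e+00] F [ 1.3 -0.1 -0.9] SHIFT [ 0.  -2.7 61.7] rz 0.2
```

View pics/s1.png

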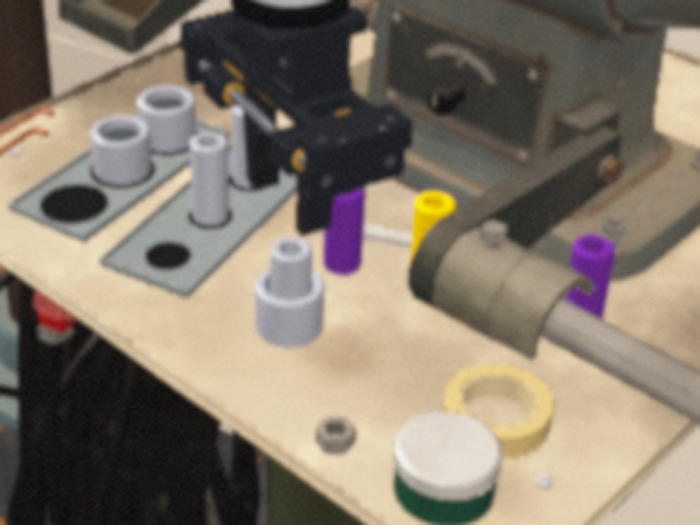

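The crop shows the pair at (290,290), with the fingers at (262,170) and (315,205) straddling its axis above it. The path down is clear.

```bash
python3 -m pendant '[0,0,0,0,-3,15,60, 0,0,0,0,-3,30,60, 0,0,0,0,-3,45,60, 0,0,0,0,-3,56,60, 0,0,0,0,-3,61,60, 0,0,0,0,-3,61,60, 0,0,0,0,-3,61,60, 0,0,0,0,-3,61,45, 0,0,0,0,-3,61,35, 0,0,0,0,-3,61,20, 0,0,0,0,-3,61,20, 0,0,0,0,-3,61,20, 0,0,0,0,-3,61,20, 0,0,0,0,-3,61,20]'
python3 -c "
from h import *
to(479.3,-121.7,120,30)"
```

```text
t: 3.65
ee_pos: [478.7, -122.6, 69.0]
tool_rot: [0.809, 3.035, 0.0]
force: [-0.1, -0.2, 3.8]
gripper_width: 25.7
grip_force: 29.8
t 3.65 pos [ 478.7 -122.6   69. ] tilt 29.83 width 25.7 tz [ 6.e-04 -0.e+00 -1.e+00] F [-0.1 -0.2  3.8] SHIFT [ -0.1   1.1 -51. ] rz 0.2
```

```bash
python3 - <<'E'
from h import *
p,D=snapshot('scene');a=cv2.resize(p[180:270,240:360],None,fx=5,fy=5,interpolation=cv2.INTER_CUBIC)
q,D=snapshot('top');b=cv2.resize(q[200:290,240:300+60],None,fx=5,fy=5,interpolation=cv2.INTER_CUBIC)
save('s2',a)
E
```

```text
(no output)
```

View pics/s2.png

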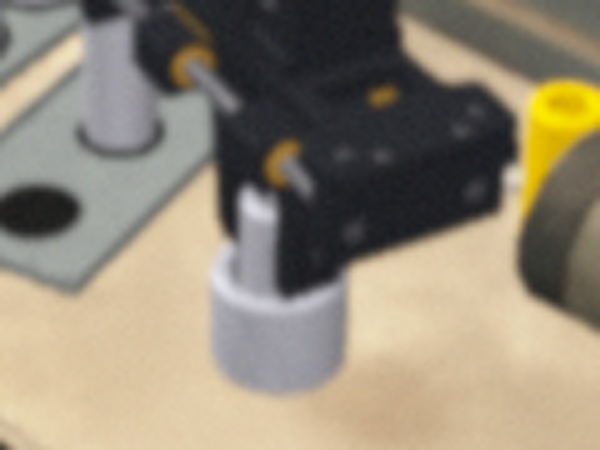

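The crop shows the small bush held between the fingers (about x 238–280) and still concentric with the large one. The 25.7 mm opening is under 30 mm, so I lift a little and check the grip.

```bash
python3 -m pendant '[0,0,0,0,0,-8,20, 0,0,0,0,0,-16,20, 0,0,0,0,0,-26,20, 0,0,0,0,0,-38,20, 0,0,0,0,0,-50,20, 0,0,0,0,0,-62,20, 0,0,0,0,0,-75,20, 0,0,0,0,0,-75,20, 0,0,0,0,0,-75,20]'
python3 - <<'E'
from h import *
to(501.5,0,150,0)
p,D=snapshot('scene');a=cv2.resize(p[140:270,220:380],None,fx=4.5,fy=4.5,interpolation=cv2.INTER_CUBIC)
save('s3',a)
E
```

```text
t: 4.5
ee_pos: [478.9, -122.5, 144.6]
tool_rot: [0.808, 3.034, 0.001]
force: [0.6, -0.5, -1.8]
gripper_width: 25.7
grip_force: 29.8
t 4.5 pos [ 478.9 -122.5  144.6] tilt 29.81 width 25.7 tz [ 2.e-03 -1.e-04 -1.e+00] F [ 0.6 -0.5 -1.8] SHIFT [ 41.3 117.5  -5.4] rz -29.8
```

View pics/s3.png

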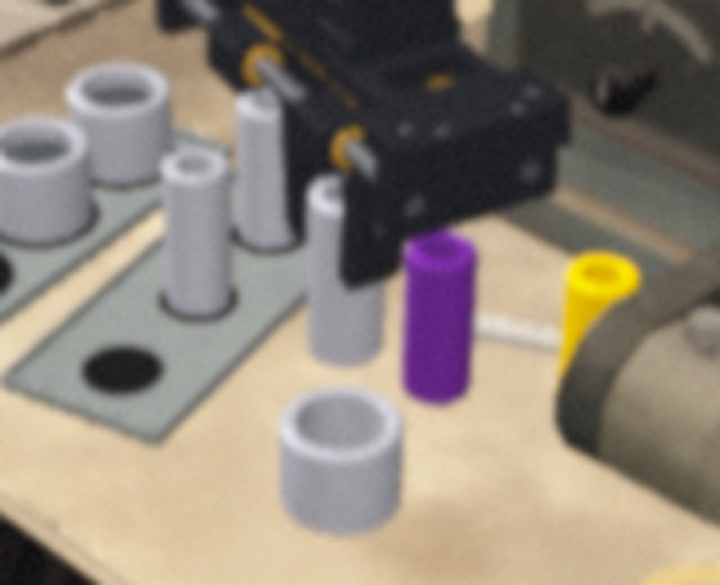

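The crop shows the small bush upright in the jaws at (345,270), clear of the large one at (342,460), which stayed standing. I carry it to the small place.

```bash
python3 -m pendant '[0,0,-4,5,13,-2,20, 0,0,-9,11,32,-5,20, 0,0,-14,18,52,-5,20, 0,0,-19,26,74,-5,20, 0,0,-24,33,94,-5,20, 0,0,-28,39,111,-5,20, 0,0,-30,41,118,-5,20, 0,0,-30,41,118,-5,20, 0,0,-30,41,118,-5,20, 0,0,-30,41,118,-5,20]'
python3 - <<'E'
from h import *
to(501,.3,72,0)
z=np.load('scene0.npz');p=z['p']
m=(p.max(2)<60).astype(np.uint8);n,lab,st,ce=cv2.connectedComponentsWithStats(m)
for u,v in((210,201),(247,222)):
    i=lab[v,u];print(st[i],onplane('scene',*ce[i],3).round(1))
E
```

```text
t: 5.38
ee_pos: [501.2, -1.4, 148.5]
tool_rot: [-0.0, -3.141, 0.001]
force: [0.6, -0.2, -1.5]
gripper_width: 26.0
grip_force: 29.8
t 5.38 pos [501.2  -1.4 148.5] tilt 0.01 width 26.0 tz [-6.e-04 -9.e-04 -1.e+00] F [ 0.6 -0.2 -1.5] SHIFT [ 0.2  1.8 76.5] rz -0.0
[197 195  25  13 264] [520.  107.1   3. ]
[239 218  16   9 117] [501.3   0.8   3. ]
```

```bash
python3 -m pendant '[0,0,0,0,2,15,20, 0,0,0,0,2,35,20, 0,0,0,0,2,52,20, 0,0,0,0,2,64,20, 0,0,0,0,2,71,20, 0,0,0,0,2,73,20, 0,0,0,0,2,74,20, 0,0,0,0,2,75,20, 0,0,0,0,2,76,20, 0,0,0,0,2,76,20]'
python3 -c "
from h import *
to(501,.3,72,0)"
```

```text
t: 6.22
ee_pos: [501.9, 2.2, 73.2]
tool_rot: [-0.005, 3.141, 0.0]
force: [-0.2, 0.9, -2.2]
gripper_width: 25.5
grip_force: 29.8
t 6.22 pos [501.9   2.2  73.2] tilt -0.16 width 25.5 tz [ 9.e-04  1.e-04 -1.e+00] F [-0.2  0.9 -2.2] SHIFT [ 0.9 -1.9  1.2] rz 0.2
```

```bash
python3 -m pendant '[0,0,0,0,-1,1,20, 0,0,0,0,-1,1.5,20, 0,0,0,0,-1,1.5,20]'; python3 -m pendant '[0,0,0,0,0,0.5,20, 0,0,0,0,0,1,20, 0,0,0,0,0,1,20]'
```

```text
t: 6.47
ee_pos: [502.1, 1.2, 72.0]
tool_rot: [-0.005, 3.14, 0.0]
force: [-2.2, -0.3, 6.6]
gripper_width: 25.4
grip_force: 29.8
t: 6.72
ee_pos: [502.4, 1.2, 71.9]
tool_rot: [-0.004, 3.14, 0.001]
force: [-4.1, 0.4, 18.9]
gripper_width: 25.6
grip_force: 29.8
```

```bash
python3 -m pendant '[0,0,0,0,0,-1,20, 0,0,0,0,0,-1,30, 0,0,0,0,0,-1,45, 0,0,0,0,0,-1,60, 0,0,0,0,0,-1,60, 0,0,0,0,0,-1,60, 0,0,0,0,0,-1,60, 0,0,0,0,0,-15,60, 0,0,0,0,0,-35,60, 0,0,0,0,0,-60,60, 0,0,0,0,0,-80,60, 0,0,0,0,0,-80,60]'
python3 - <<'E'
from h import *
to(479.3,-121.6,130,30)
q,D=snapshot('top');P=depth_pts('top',D)
p2,D2=snapshot('scene');P2=depth_pts('scene',D2)
W=P2[D2>0]
q=W[(abs(W[:,0]-501)<25)&(abs(W[:,1])<25)&(W[:,2]>12)&(W[:,2]<80)]
print('small',len(q),q.min(0).round(),q.max(0).round())
from scipy.optimize import least_squares
for Wn,c0,r,a,b in (('small low',(501,0),15,12,40),('small hi',(501,0),15,40,70),('large',(479,-121),25,8,36)):
    k=W[(np.hypot(W[:,0]-c0[0],W[:,1]-c0[1])<r+15)&(W[:,2]>a)&(W[:,2]<b)]
    print(Wn,len(k),least_squares(lambda c:np.hypot(k[:,0]-c[0],k[:,1]-c[1])-r,np.array(c0,float),loss='soft_l1').x.round(1))
W=P[D>0];k=W[(np.hypot(W[:,0]-479,W[:,1]+121)<40)&(abs(W[:,2]-40)<6)];print('large top',len(k),((k.min(0)+k.max(0))/2).round(1))
save('s4',cv2.resize(p2[140:270,180:380],None,fx=4,fy=4,interpolation=cv2.INTER_CUBIC))
E
```

```text
t: 7.72
ee_pos: [503.8, 1.2, 153.5]
tool_rot: [-0.004, 3.136, 0.001]
force: [0.8, -0.3, -0.8]
gripper_width: 52.9
grip_force: 0.0
t 7.72 pos [503.8   1.2 153.5] tilt -0.16 width 52.9 tz [ 5.9e-03  6.0e-04 -1.0e+00] F [ 0.8 -0.3 -0.8] SHIFT [  25.  -122.7   23.3] rz 30.2
small 519 [485. -15.  12.] [515.  17.  76.]
small low 181 [503.5   2.6]
small hi 224 [503.3   2.2]
large 506 [ 478.5 -122.2]
large top 324 [ 479.4 -121.1   38.8]
```

View pics/s4.png

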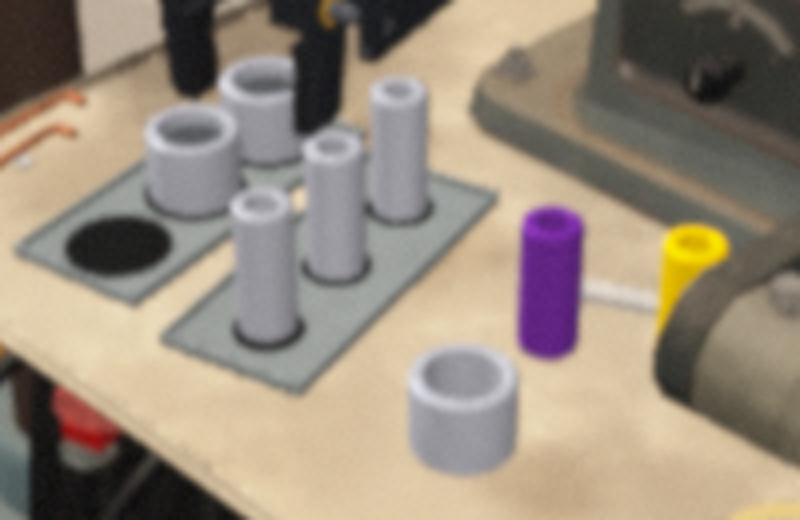

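The crop shows the small bush upright on its disc at (265,320), fitted at (503.4,2.4) against a place at about (501.2,0.4), so it is good. The large bush is unmoved at (463,410), and I go to grasp it.

```bash
python3 -m pendant '[0,0,5,4,-20,0,80, 0,0,10,8,-42,0,80, 0,0,15,13,-65,0,80, 0,0,20,18,-88,3,80, 0,0,25,22,-108,12,80, 0,0,30,25,-120,23,80, 0,0,30,25,-123,35,80, 0,0,30,25,-123,55,80, 0,0,30,25,-123,55,80, 0,0,30,25,-123,55,80]'
python3 -c "
from h import *
to(479,-121.7,39,30)"
```

```text
t: 8.65
ee_pos: [475.4, -121.6, 93.8]
tool_rot: [-0.808, -3.032, 0.001]
force: [-1.3, -0.5, 1.1]
gripper_width: 70.3
grip_force: 0.0
t 8.65 pos [ 475.4 -121.6   93.8] tilt 29.83 width 70.3 tz [-4.e-03  5.e-04 -1.e+00] F [-1.3 -0.5  1.1] SHIFT [-3.3  1.8 54.8] rz 0.2
```

```bash
python3 -m pendant '[0,0,0,-3,2,8,80, 0,0,0,-3,2,22,80, 0,0,0,-3,2,38,80, 0,0,0,-3,2,50,80, 0,0,0,-3,2,55,80, 0,0,0,-3,2,55,80, 0,0,0,-3,2,55,80, 0,0,0,-3,2,55,65, 0,0,0,-3,2,55,55, 0,0,0,-3,2,55,42, 0,0,0,-3,2,55,42, 0,0,0,-3,2,55,42, 0,0,0,-3,2,55,42]'
python3 -c "
from h import *
to(479,-121.7,100,30)"
```

```text
t: 9.73
ee_pos: [480.8, -121.8, 40.7]
tool_rot: [0.809, 3.035, 0.0]
force: [-1.0, 0.3, 5.5]
gripper_width: 46.9
grip_force: 30.0
t 9.73 pos [ 480.8 -121.8   40.7] tilt 29.83 width 46.9 tz [ 7.e-04 -2.e-04 -1.e+00] F [-1.   0.3  5.5] SHIFT [  1.6  -0.8 -59.3] rz 0.2
```

```bash
python3 -m pendant '[0,0,0,0,0,-8,42, 0,0,0,0,0,-22,42, 0,0,0,0,0,-40,42, 0,0,0,0,0,-62,42, 0,0,0,0,0,-84,42, 0,0,0,0,0,-102,42, 0,0,0,0,0,-115,42, 0,0,0,0,0,-120,42, 0,0,0,0,0,-120,42]'
python3 -c "
from h import *
to(520,106.3,160,4.7)"
```

```text
t: 10.48
ee_pos: [481.0, -121.6, 161.3]
tool_rot: [0.808, 3.034, 0.001]
force: [-0.1, -0.2, -1.9]
gripper_width: 46.8
grip_force: 30.0
t 10.48 pos [ 481.  -121.6  161.3] tilt 29.82 width 46.8 tz [ 0.0021  0.     -1.    ] F [-0.1 -0.2 -1.9] SHIFT [ 79.5 217.1   1.4] rz -25.1
```

```bash
python3 -m pendant '[0,0,-3,4,11,0,42, 0,0,-6,11,30,0,42, 0,0,-9,19,53,0,42, 0,0,-12,28,77,0,42, 0,0,-15,37,102,0,42, 0,0,-18,46,127,0,42, 0,0,-21,55,152,0,42, 0,0,-23,63,175,0,42, 0,0,-25,70,195,0,42, 0,0,-25,75,210,0,42, 0,0,-25,78,218,0,42, 0,0,-25,78,218,0,42, 0,0,-25,78,218,0,42, 0,0,-25,78,218,0,42]'
python3 - <<'E'
from h import *
to(521.6,106.3,44,4.7)
E
```

```text
t: 11.65
ee_pos: [520.8, 104.9, 159.8]
tool_rot: [-0.134, -3.138, 0.002]
force: [0.4, 0.2, -2.0]
gripper_width: 46.6
grip_force: 30.0
t 11.65 pos [520.8 104.9 159.8] tilt 4.88 width 46.6 tz [-0.0011 -0.0011 -1.    ] F [ 0.4  0.2 -2. ] SHIFT [ -0.8   1.6 115.8] rz -0.2
```

```bash
python3 -m pendant '[0,0,0,-1,1,15,42, 0,0,0,-1,1,35,42, 0,0,0,-1,1,57,42, 0,0,0,-1,1,78,42, 0,0,0,-1,1,95,42, 0,0,0,-1,1,106,42, 0,0,0,-1,1,111,42, 0,0,0,-1,1,113,42, 0,0,0,-1,1,114,42, 0,0,0,-1,1,114,42]'; python3 -m pendant '[0,0,0,0,0,0.5,42, 0,0,0,0,0,1,42, 0,0,0,0,0,1,42]'
```

```text
t: 12.48
ee_pos: [522.9, 107.1, 46.9]
tool_rot: [0.133, 3.138, 0.0]
force: [-0.0, 1.2, -2.1]
gripper_width: 46.5
grip_force: 30.0
t: 12.73
ee_pos: [522.6, 107.3, 45.7]
tool_rot: [0.132, 3.138, 0.0]
force: [-0.7, -0.2, -1.8]
gripper_width: 46.7
grip_force: 30.0
```

```bash
python3 -m pendant '[0,0,0,0,0,0.5,42, 0,0,0,0,0,1,42, 0,0,0,0,0,1,42]'; python3 -m pendant '[0,0,0,0,0,0.5,42, 0,0,0,0,0,1,42, 0,0,0,0,0,1,42]'
```

```text
t: 12.98
ee_pos: [522.4, 107.2, 44.2]
tool_rot: [0.132, 3.139, 0.0]
force: [0.1, 0.7, -1.5]
gripper_width: 46.8
grip_force: 30.0
t: 13.23
ee_pos: [522.4, 107.3, 43.7]
tool_rot: [-0.132, -3.139, -0.0]
force: [-1.6, -0.3, 5.8]
gripper_width: 46.7
grip_force: 30.0
```

Contact. I release and rise.

```bash
python3 -m pendant '[0,0,0,0,0,0,50, 0,0,0,0,0,0,60, 0,0,0,0,0,0,70, 0,0,0,0,0,0,75, 0,0,0,0,0,0,75, 0,0,0,0,0,0,75, 0,0,0,0,0,-10,75, 0,0,0,0,0,-28,75, 0,0,0,0,0,-55,75, 0,0,0,0,0,-90,75, 0,0,0,0,0,-120,75, 0,0,0,0,0,-120,75, 0,0,0,0,0,-120,75]'
python3 - <<'E'
from h import *
from scipy.optimize import least_squares
p2,D2=snapshot('scene');W=depth_pts('scene',D2)[D2>0]
for Wn,c0,r,a,b in (('small',(501,0),15,12,70),('large lo',(520,106),25,10,25),('large hi',(520,106),25,25,40)):
    k=W[(np.hypot(W[:,0]-c0[0],W[:,1]-c0[1])<r+8)&(W[:,2]>a)&(W[:,2]<b)]
    print(Wn,len(k),least_squares(lambda c:np.hypot(k[:,0]-c[0],k[:,1]-c[1])-r,np.array(c0,float),loss='soft_l1').x.round(1),k[:,2].max())
save('s5',cv2.resize(p2[130:260,160:360],None,fx=4,fy=4,interpolation=cv2.INTER_CUBIC))
E
```

```text
t: 14.32
ee_pos: [523.6, 107.5, 165.4]
tool_rot: [0.132, 3.135, 0.002]
force: [-0.3, 0.3, -0.0]
gripper_width: 66.0
grip_force: 0.0
small 403 [503.5   2.6] 69.97114424682763
large lo 172 [521.4 108.6] 24.999316531286922
large hi 252 [519.7 107.5] 39.975070372840264
```

View pics/s5.png

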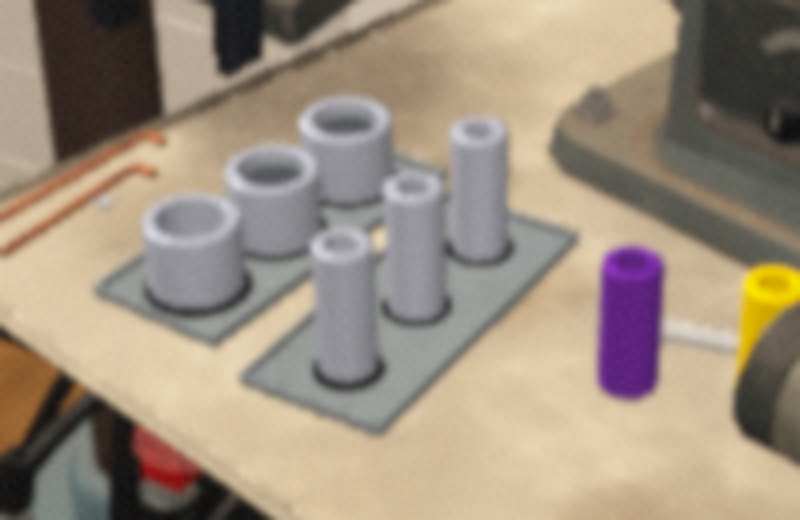

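Both bushes stand upright and centred on their discs, the large at crop (197,290) and the small at (348,370), with the gripper clear above. I hand the job in.

```bash
python3 -c "
from h import *
print(ticket.sign_off())"
```

```text
the job is handed in; nothing more can be done
None
```

The two bushes are apart, and each stands upright and released on its own empty place, about 3 mm or less from centre by camera; the job was handed in at about 14.4 s, and the sign-off gave no verdict.

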